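# Set the pulse voltage and hold the electrode tweezers at the marked gap

## Task

Turn the pulse box's voltage dial until its white line points at the green mark, and let go; then pick the sprung electrode tweezers up from their wooden rest and hold them level, tips over the middle of the open dish and about two centimetres above its rim. Squeeze them until the red pointer stands at the green band on their gauge, never letting the tips meet, and finish still holding that gap steady, with the dish, bottles and beaker left where they stand.

Things in the scene. Friction and masses are not known exactly. Their poses are not given: they have to be found in the camera images.
- pulse_box: white instrument box, fixed, 170 x 150 x 70 mm (x, y, z), with the voltage dial in the middle of its grey top; origin at the centre of its underside. It may stand on either side of the tweezers' rest, the dish on the other. The dial's and mark's angles count from the box's -x direction.
- dial (a joint): voltage dial angle, rad, 0 to 2.6, grows clockwise seen from above, stays where left (friction 0.04 N m). At 0 the knob's upright bar grip lies along the box's x axis with its white pointer line on the half towards the box's -x side; at angle a the bar is turned by -a about vertical. Starts between 0 and 0.4.
- dial_grip (a point): on the dial's axis, 107 mm above the table: the height to grip the bar at. Black knob, a disc of 22 mm radius with a bar across it 42 mm long, 14 mm thick, from 84 to 114 mm above the table.
- dial_pointer (a point): outer end of the white pointer line on top of the dial, 20 mm from the dial's axis
- dial_mark (a joint): angle of the green set mark, rad, counted exactly as the dial's: the dial is set when dial equals it. The mark is a flat green tab 16 x 13.5 mm, 3 mm high, on the box top 46 mm from the dial's axis; not to be moved. Starts between 1.0 and 1.5.
- dial_centre (a point): on the dial's axis just over the box top; its -x direction points at the middle of the green mark
- rest: wooden rest, fixed: base 210 x 90 x 8 mm with two cross saddles, tops 38 mm above the table with 9 mm lips at their ends, 80 mm behind (26 mm long) and 66 mm ahead (12 mm long) of its origin along its x axis; between them the fingers have room beside the tweezers, down to the base. Origin at the centre of the underside.
- tweezers: sprung electrode tweezers, 90 g, 202 mm long in x, lying level on the rest: blue back block at x = -80 mm, steel arms, gold disc tips 12 mm across at x = +105 mm. Origin midway between the black ribbed grips (56 mm long, 14 mm tall), at mid height, 44 mm above the table as they lie, near the centre of mass. Squeeze along y at the grips: 46 mm over their outer faces when open.
- squeeze (a joint): how far the +y arm is squeezed in, m (the -y arm is rigid with the back block): 0 is open, tip gap 32 mm; tip gap = 32 mm minus this, width over the grips = 46 mm minus this; at 0.032 the tips meet. The spring pushes back with 3 N at 0 plus 0.25 N per mm.
- gap_mark (a joint): place of the green band on the gauge, m, given as the value of squeeze at which the red pointer stands at the band's middle (0.010 to 0.018). The band is 5 mm wide and rides with the tweezers; not to be moved. The white gauge bar lies across on top of the tweezers at x = +61 mm, up to 15 mm above the origin.
- gap_pointer (a point): front end of the red pointer on the sprung arm, on top, 55 mm ahead of the grips, beside the gauge bar
- gap_band (a point): middle of the green band's edge nearest the grips, on the gauge bar, on top; y axis along the gauge
- tips (a point): point between the two tips (when squeezed to the band), 105 mm ahead of the tweezers' origin, 7 mm to its -y side, same height
- dish: open round glass dish with a pink sample in the middle, loose, 90 mm across, 15 mm high, 120 g; origin at the centre of its underside
- dish_rim (a point): centre of the dish's mouth, 15 mm above the table
- amber_bottle_a: amber dropper bottle with a black bulb, about 32 mm across and 83 mm high, loose, standing upright; origin at the centre of its underside; a bystander to be left where it stands
- amber_bottle_b: amber bottle with a white cap, about 32 mm across and 62 mm high, loose, standing upright; origin at the centre of its underside; a bystander to be left where it stands
- amber_bottle_c: amber dropper bottle with a red bulb, about 32 mm across and 83 mm high, loose, standing upright; origin at the centre of its underside; a bystander to be left where it stands
- squeeze_bottle: white squeeze bottle with a red spout, about 48 mm across and 142 mm high, loose, standing upright; origin at the centre of its underside; a bystander to be left where it stands
- beaker: small glass beaker, about 54 mm across and 60 mm high, loose, standing upright; origin at the centre of its underside; a bystander to be left where it stands

How it is judged (in metres and radians):
On the way, in this order (a step that is already met when the one before it is completed fails the run):
1. the dial is turned to the green mark (y of dial_pointer in the frame of dial_centre between -0.003 and 0.003 m and x of dial_pointer in the frame of dial_centre below -0.01 m), for 0.3 s.
2. the dial is let go, at the mark, before the tweezers leave their rest (all of step 1 and contact force between the fingers and pulse_box below 0.05 N and distance between the grasp point and dial_grip above 0.05 m), for 0.1 s.
3. the tweezers are lifted off the rest (height (world z) of tweezers above 0.056 m and contact force between tweezers and rest below 0.05 N and contact force between tweezers and the fingers above 1 N), for 0.2 s.
At the end, for the whole second after the job is handed in: For the last second: tweezers held still by the fingers only, level (0.2 rad), tips within 20 mm of the dish's centre and 10 to 45 mm above its rim, red pointer within 2.5 mm of the green band's middle, gap steady; dial within 0.15 rad of its mark; dish not moved 20 mm (all of step 1 and y of gap_pointer in the frame of gap_band between -0.0025 and 0.0025 m and velocity of joint squeeze between -0.004 and 0.004 m/s and horizontal distance between tips and dish_rim below 0.02 m and z of tips in the frame of dish_rim between 0.01 and 0.045 m and angle between tweezers's own z axis and vertical below 0.2 rad and linear speed of tweezers below 0.02 m/s and contact force between tweezers and the fingers above 2 N and contact force between tweezers and dish below 0.05 N and contact force between tweezers and rest below 0.05 N and distance of dish from where it was at the start of the episode below 0.02 m); the arm keeps its last pose, push and grip.
It fails at once if the tweezers' tips are squeezed together (gap under 3 mm) (value of joint squeeze above 0.029 m).
It fails at once if a bottle, the beaker or the dish is pushed away or knocked over (distance of any of amber_bottle_a, amber_bottle_b, amber_bottle_c, squeeze_bottle, beaker, dish from where it was at the start of the episode above 0.025 m or angle between any of amber_bottle_a, amber_bottle_b, amber_bottle_c, squeeze_bottle, beaker's own z axis and vertical above 0.5 rad).
It also fails if it takes over 64 s, if anything falls off the work surface, if the arm or the gripper's body presses on something with over 40 N, if the wrist force passes 120 N, or if a joint passes its speed limit or range.

## Robot

A 6-joint arm with a two-finger parallel gripper is mounted at the origin on the work surface. World frame = base frame: x ahead of the robot, y to its left, z up, the work surface at z = 0. Lengths are in mm, angles in rad, forces in N, time in s.
With the tool pointing down it reaches from about 300 to 875 mm from the base axis. Payload 6.4 kg.
Tool frame: the origin (TCP) lies at the very end of the fingers, on their centre line; the grasp point (between the pads) lies 19 mm behind it; z points along the fingers, y is the line along which they close (so a half turn about z gives the same grasp; the last joint's range is limited). The gripper opens to 85 mm and grips with 20 to 120 N. Pads are 22 mm wide; open, the fingers measure 114 mm over their backs; the gripper's body (76 mm by 85 mm) begins 54 mm behind the grasp point. The pads swing forward as they close: fully open they stand 13 mm farther back than shut.
Start: joints at [-1.517, 0.181, 1.607, -0, 1.354, -0.206], TCP at [147.726, -555.714, 231.288] pointing down, gripper open.
Joint ranges: [-2.99, 2.99], [-0.89, 2.07], [0.3, 2.58], [-1.14, 4.28], [0, 2.63], [-3.12, 3.12]. Speed limits (rad/s): [2.57, 2.57, 3.01, 3.14, 3.14, 3.14].

## Interface

Orientations are given as a unit quaternion [x, y, z, w].
In Python, from cell import robot gives the robot as it stands.
- The arm moves only by the tool run_rows, called after ">>>" as a command line: name --argument value ..., lists and objects as JSON in quotes. Schema: {"type":"object","properties":{"offsets":{"type":"array","items":{"type":"object","properties":{"x":{"type":"number"},"y":{"type":"number"},"z":{"type":"number"},"yaw":{"type":"number"},"aperture":{"type":"number"}},"additionalProperties":false,"required":["aperture"]},"minItems":1,"maxItems":8},"grip_n":{"type":"number"},"only":{"type":"string"},"quiet":{"type":"boolean"},"lines":{"type":"string"}},"required":["offsets"],"additionalProperties":false}. offsets is a list of rows, 1 to 8 of them, each an object with the fields x, y, z (the shift in a scale on which 1.0 is 500 mm), yaw (a turn about the tool's z in a scale on which 1.0 is pi rad), aperture (the finger opening in mm); a field left out counts as zero (the opening has to be given); each row is the pose to reach, as a shift and turn from the pose commanded when the call began, along the tool's axes at that moment; what a row does not reach only later rows make up. A row lasts 1/10 s, in which the tool goes at most 50 mm and 0.15 rad, less where a joint would pass 70% of its speed; a pose out of reach is approached as far as the arm can. The fingers move at their own pace and stop on an object; grip_n is the grip in N (left out, the last holds). Time passes only in rows, so rows that do not move let the fingers close. The tool returns the time, the measured TCP pose, the force, the opening and the grip force at its end. only (a regular expression) keeps the lines of the reply that match it, lines (a string "A,B") keeps lines A to B, and quiet returns only ok. A shift or turn number past 1, either way, is cut back to 1. Input that does not fit is refused with a message, and nothing moves.
- robot.read_state(): the state, without advancing time (a new reading comes with each control period).
- robot.camera(name): name is "scene" or "top"; returns the picture (480x640x3 uint8, red, green, blue); there is no depth.
- robot.camera_params(name): a dict with "fx", "fy", "cx", "cy" (pixels), "xyz" and "orientation" of the camera in the world. Camera axes: x right, y down, z forward; pixel columns grow to the right and rows downward; lengths in mm; the calibration is good to about 2 mm. A picture is of the moment at which its call begins. camera_params takes no time and is no camera call.
- robot.job_done(): hands the job in; it is judged then, once.
The state is a dict: "t": time; "joint_pos": joint angles; "qd": joint speeds; "tau": joint torques, N m; "tcp_pos": TCP position; "ee_rot": TCP orientation; "wrist_force": force on the tool from outside, world axes, zero at the start; "moment": the same for the moment, N m; "grip_width": finger opening in mm; "grasp_force": force on a finger pad.
Only numpy, scipy, OpenCV 4.12 (cv2) and the standard library are available. Lean on these libraries where they do the work, as an engineer would, in place of code of your own. Each camera call takes 0.05 s, during which the arm holds its last target. There are 200 camera calls.

## Working session

There is one attempt and no reset: what is moved stays moved. The work goes in short steps, Python scripts to look and compute and a tool call to move; the robot and the scene stay as the last step left them, time stands still between calls to the robot, and variables do not carry over. Pictures are saved under pics/ and viewed, at most 10 in all, crops included, and the job is handed in when it is done.

```bash
ls; mkdir -p pics
```

Run:
```python
from cell import robot
import cv2
for n in("top","scene"):
    cv2.imwrite(f"pics/{n}0.png",robot.camera(n)[:,:,::-1]); print(robot.camera_params(n))
s=robot.read_state();print(s["t"],s["tcp_pos"],s["ee_rot"],s["grip_width"])
```

```text
cell.py
pics
{'fx': 489.5640432297028, 'fy': 489.5640432297028, 'cx': 318.58279106214366, 'cy': 246.73094358533658, 'xyz': array([ 573.46226595,   -3.89531903, 1201.93373088]), 'orientation': array([-0.69839925,  0.71517781, -0.02089944,  0.01795527])}
{'fx': 554.7076700196008, 'fy': 554.7076700196008, 'cx': 318.9214687123736, 'cy': 245.14559605179613, 'xyz': array([1032.29368932,  497.59875019, 1216.66105603]), 'orientation': array([ 0.31567279,  0.91210906, -0.24617923, -0.08833766])}
0.1 [ 147.70609222 -555.19034996  230.47936495] [ 9.91574572e-01  1.29534654e-01  6.46299507e-05 -7.98459279e-04] 85.34451565002597
```

View pics/top0.png

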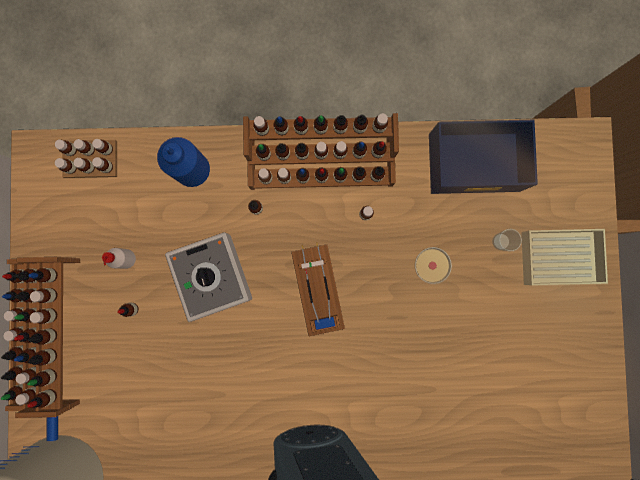

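View pics/scene0.png

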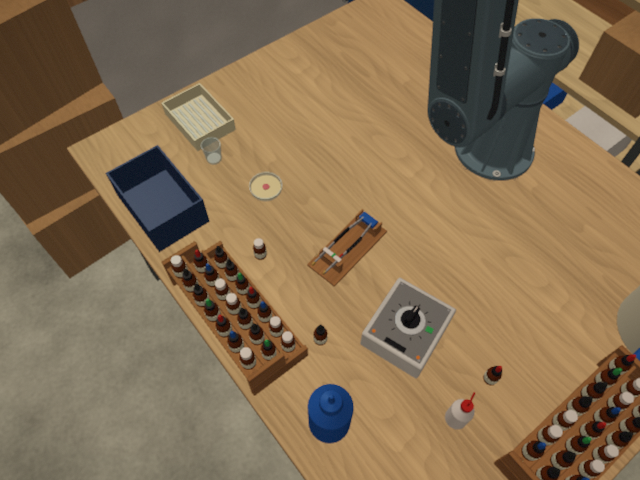

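Create h.py:
```python
import numpy as np, cv2
from scipy.spatial.transform import Rotation as R
from cell import robot
def proj(n,p):
    c=robot.camera_params(n); q=R.from_quat(c["orientation"]).inv().apply(np.array(p,float)-c["xyz"])
    return np.array([c["fx"]*q[0]/q[2]+c["cx"],c["fy"]*q[1]/q[2]+c["cy"]]).round(1)
def unp(n,uv,z):
    c=robot.camera_params(n); d=R.from_quat(c["orientation"]).apply([(uv[0]-c["cx"])/c["fx"],(uv[1]-c["cy"])/c["fy"],1])
    return (c["xyz"]+d*(z-c["xyz"][2])/d[2]).round(1)
def tool(p,yaw=None):
    s=robot.read_state(); r=R.from_quat(s["ee_rot"]); print("t",s["t"],"d",r.inv().apply(np.array(p)-s["tcp_pos"]).round(1),"yaxis ang",np.degrees(np.arctan2(*r.as_matrix()[[1,0],1])).round(2))
```

Run:
```python
from h import *
for n in("top","scene"): print(n,proj(n,[0,0,0]),proj(n,[147,-555,230]),proj(n,[500,200,0]))
a=robot.camera("top")[225:345,155:355,::-1]; b=cv2.resize(a,None,fx=4,fy=4,interpolation=cv2.INTER_CUBIC); cv2.imwrite("pics/c1.png",b)
a=robot.camera("scene")[200:380,300:500,::-1]; b=cv2.resize(a[:150],None,fx=4,fy=4,interpolation=cv2.INTER_CUBIC); cv2.imwrite("pics/c2.png",b)
```

```text
top [320.9 514.3] [606.1 487. ] [234.1 305.8]
scene [493.6 148.7] [332.4  -1.9] [413.  298.6]
```

View pics/c1.png

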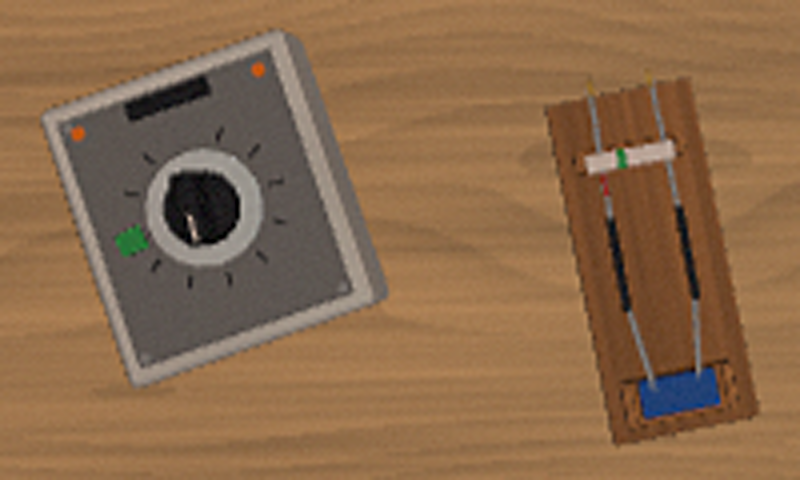

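View pics/c2.png

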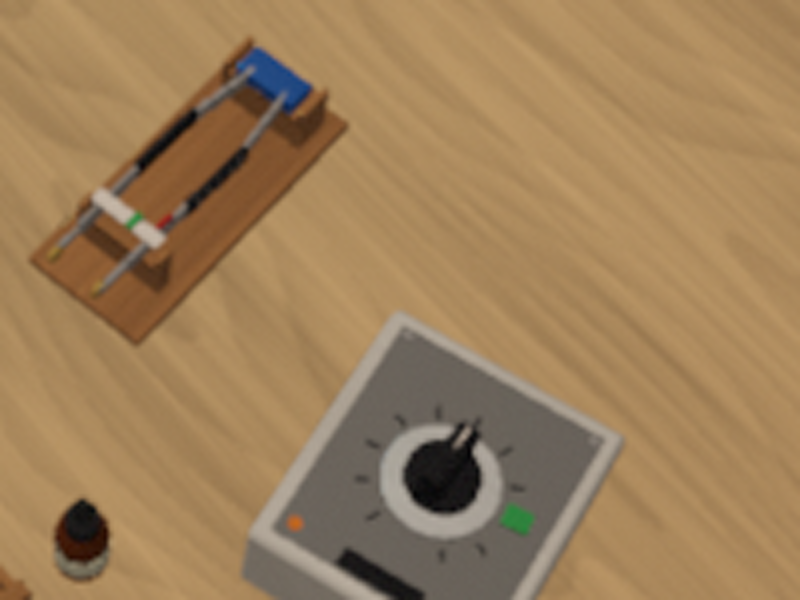

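Run:
```python
from h import *
f=lambda u,v:((u+.5)/4-.5+155,(v+.5)/4-.5+225)
g=lambda u,v:((u+.5)/4-.5+300,(v+.5)/4-.5+200)
U=lambda u,v,z:unp("top",f(u,v),z)[:2]
c=[U(*p,70) for p in[(42,117),(278,32),(374,302),(135,385)]];print("box",c,np.mean(c,0))
print("edges",[np.degrees(np.arctan2(*(b-a)[::-1])).round(1) for a,b in zip(c,c[1:]+c[:1])],[np.linalg.norm(b-a).round(1) for a,b in zip(c,c[1:]+c[:1])])
print("ring",U(205,207,78),"scene ring",unp("scene",g(442,481),78))
print("tab",U(131,241,73),unp("scene",g(517,520),73))
print("ptr",U(190,215,114),U(197,240,114),"scene",unp("scene",g(466,430),114))
for n,p in dict(tipL=(591,85,44),tipR=(650,75,44),gL=(588,164,59),gR=(673,150,59),band=(621,157,59),blue=(680,392,52),gripL=(619,262,51),gripR=(687,252,51)).items(): print(n,U(*p))
print("scene grips",unp("scene",g(166,140),51),unp("scene",g(217,180),51),"blue",unp("scene",g(272,74),52),"gauge",unp("scene",g(98,193),59),unp("scene",g(158,243),59),"tips",unp("scene",g(54,254),44),unp("scene",g(97,290),44))
print("dish",unp("top",(432.5,265.5),15),unp("scene",(266,186.5),15))
print("beaker",unp("top",(501,240),30),"A",unp("top",(254,207),60),"whitecap",unp("top",(367,212),60),"red",unp("top",(130,310),50),"sq",unp("top",(122,258),50))
```

```text
box [array([627.5, 345.6]), array([673.6, 208.7]), array([516.5, 155.6]), array([472.4, 293.4])] [572.5   250.825]
edges [np.float64(-71.4), np.float64(-161.3), np.float64(107.7), np.float64(18.6)] [np.float64(144.5), np.float64(165.8), np.float64(144.7), np.float64(163.6)]
ring [573.4 250.3] scene ring [574.6 252.9  78. ]
tab [554.9 294.1] [555.9 294.1  73. ]
ptr [569.1 250.5] [555.2 246.8] scene [558.5 246.9 114. ]
tipL [640.   28.9]
tipR [645.1  -6.2]
gL [593.1  31.2]
gR [600.1 -18.6]
band [596.7  11.9]
blue [459.1 -19.3]
gripL [535.4  14.5]
gripR [540.3 -25.4]
scene grips [543.2 -23.4  51. ] [536.8  17.8  51. ] blue [460.5 -19.4  52. ] gauge [602.6 -16.2  59. ] [595.9  32.7  59. ] tips [644.2  -6.   44. ] [639.  29.  44.]
dish [ 586.6 -284.7   15. ] [ 590.5 -279.8   15. ]
beaker [ 643.7 -448.1   30. ] A [733.1 139.8  60. ] whitecap [ 715.1 -124.9   60. ] red [499.2 434.6  50. ] sq [621.2 453.1  50. ]
```

```bash
python3 -c "
from h import *
tool([573.7,251.6,180])"
```

```text
t 0.2 d [ 619.  -670.4   51.6] yaxis ang -75.11
```

The rows are not in the units I measure in: shifts go in shares of 500 mm and turns go in shares of pi rad. I convert before sending: -264 mm / 500 = -0.528, 240 mm / 500 = 0.48, -1.2 rad / 3.1416 = -0.382.

>>> run_rows --offsets '[{"x":0.06,"y":-0.066,"yaw":-0.0477,"aperture":85},{"x":0.12,"y":-0.132,"yaw":-0.0955,"aperture":85},{"x":0.18,"y":-0.198,"yaw":-0.1432,"aperture":85},{"x":0.24,"y":-0.264,"yaw":-0.191,"aperture":85},{"x":0.3,"y":-0.33,"yaw":-0.2387,"aperture":85},{"x":0.36,"y":-0.396,"yaw":-0.2865,"aperture":85},{"x":0.42,"y":-0.462,"yaw":-0.3342,"aperture":85},{"x":0.48,"y":-0.528,"yaw":-0.382,"aperture":85}]' --grip_n 30

```text
t: 1.0
tcp_pos: [312.2, -237.3, 231.3]
ee_rot: [0.743, 0.669, 0.0, 0.0]
wrist_force: [1.6, -0.0, -0.0]
grip_width: 84.9
grasp_force: 0.0
```

```bash
python3 -c "
from h import *
tool([573.7,251.6,180])"
```

```text
t 1.0 d [513.7 208.5  51.3] yaxis ang -6.04
```

To row units: 320 mm / 500 = 0.64, 280 mm / 500 = 0.56, -1.2 rad / 3.1416 = -0.382.

>>> run_rows --offsets '[{"x":0.08,"y":0.032,"yaw":-0.0477,"aperture":85},{"x":0.16,"y":0.064,"yaw":-0.0955,"aperture":85},{"x":0.24,"y":0.096,"yaw":-0.1432,"aperture":85},{"x":0.32,"y":0.128,"yaw":-0.191,"aperture":85},{"x":0.4,"y":0.16,"yaw":-0.2387,"aperture":85},{"x":0.48,"y":0.192,"yaw":-0.2865,"aperture":85},{"x":0.56,"y":0.224,"yaw":-0.3342,"aperture":85},{"x":0.64,"y":0.256,"yaw":-0.382,"aperture":85}]'

```text
t: 1.8
tcp_pos: [475.0, 66.8, 231.3]
ee_rot: [0.235, 0.972, -0.0, 0.0]
wrist_force: [1.2, -1.8, 0.4]
grip_width: 84.9
grasp_force: 0.0
```

```bash
python3 -c "
from h import *
tool([573.7,251.6,180])"
```

```text
t 1.8 d [ -3.2 209.5  51.3] yaxis ang 62.77
```

To row units: 209.5 mm / 500 = 0.419, 200 mm / 500 = 0.4, -0.743 rad / 3.1416 = -0.2365.

>>> run_rows --offsets '[{"x":-0.002,"y":0.08,"z":0.02,"yaw":-0.0477,"aperture":60},{"x":-0.004,"y":0.16,"z":0.04,"yaw":-0.0955,"aperture":60},{"x":-0.006,"y":0.24,"z":0.06,"yaw":-0.1432,"aperture":60},{"x":-0.006,"y":0.32,"z":0.08,"yaw":-0.191,"aperture":60},{"x":-0.006,"y":0.4,"z":0.1,"yaw":-0.2365,"aperture":60},{"x":-0.006,"y":0.419,"z":0.102,"yaw":-0.2365,"aperture":60},{"x":-0.006,"y":0.419,"z":0.102,"yaw":-0.2365,"aperture":60},{"x":-0.006,"y":0.419,"z":0.102,"yaw":-0.2365,"aperture":60}]'

```text
t: 2.6
tcp_pos: [573.8, 248.5, 180.3]
ee_rot: [-0.13, 0.992, -0.0, -0.0]
wrist_force: [-0.5, -0.7, -0.8]
grip_width: 60.2
grasp_force: 0.0
```

```bash
python3 -c "
from h import *
tool([573.7,251.6,90])
print(robot.read_state()['joint_pos'])"
```

```text
t 2.6 d [-0.7  3.1 90.3] yaxis ang 104.88
[ 2.19323524e-01  3.37646584e-01  1.52025794e+00 -4.93606106e-04
  1.28443278e+00 -1.61110510e+00]
```

To row units: 90 mm / 500 = 0.18, 60 mm / 500 = 0.12.

>>> run_rows --offsets '[{"y":0.006,"z":0.06,"aperture":50},{"y":0.006,"z":0.12,"aperture":40},{"y":0.006,"z":0.18,"aperture":40},{"y":0.006,"z":0.18,"aperture":40},{"y":0.006,"z":0.18,"aperture":14},{"y":0.006,"z":0.18,"aperture":10},{"y":0.006,"z":0.18,"aperture":10},{"y":0.006,"z":0.18,"aperture":10}]' --grip_n 40

```text
t: 3.4
tcp_pos: [574.8, 252.1, 92.9]
ee_rot: [-0.13, 0.991, -0.0, 0.002]
wrist_force: [-1.9, -0.8, 6.9]
grip_width: 12.9
grasp_force: 42.1
```

```bash
python3 -c "
from h import *
tool([573.7,251.6,90])
cv2.imwrite('pics/g.png',cv2.resize(robot.camera('scene')[225:375,350:550,::-1],None,fx=4,fy=4,interpolation=cv2.INTER_CUBIC))"
```

```text
t 3.4 d [ 1.2 -0.2  2.9] yaxis ang 104.96
```

View pics/g.png

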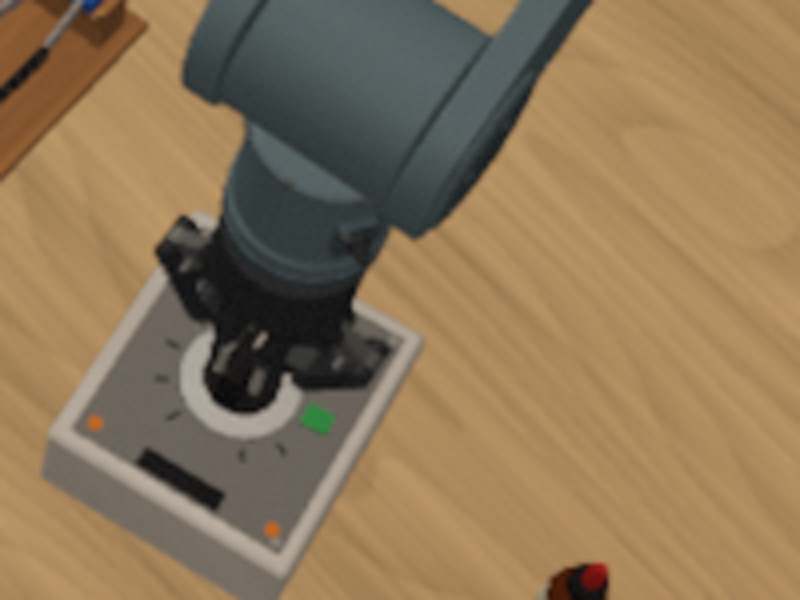

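The fingers hold the bar (opening 12.9 mm); turning to the mark.

To row units: -2 mm / 500 = -0.004, 1.2 rad / 3.1416 = 0.382.

>>> run_rows --offsets '[{"z":-0.004,"yaw":0.0477,"aperture":10},{"z":-0.004,"yaw":0.0955,"aperture":10},{"z":-0.004,"yaw":0.1432,"aperture":10},{"z":-0.004,"yaw":0.191,"aperture":10},{"z":-0.004,"yaw":0.2387,"aperture":10},{"z":-0.004,"yaw":0.2865,"aperture":10},{"z":-0.004,"yaw":0.3342,"aperture":10},{"z":-0.004,"yaw":0.382,"aperture":10}]'

```text
t: 4.25
tcp_pos: [574.0, 250.3, 93.0]
ee_rot: [0.455, 0.89, -0.001, 0.001]
wrist_force: [0.4, -6.3, 0.4]
grip_width: 12.8
grasp_force: 41.1
```

>>> run_rows --offsets '[{"yaw":0.0382,"aperture":10},{"yaw":0.0732,"aperture":10},{"yaw":0.0732,"aperture":10},{"yaw":0.0732,"aperture":10},{"yaw":0.0732,"aperture":10},{"yaw":0.0732,"aperture":10},{"yaw":0.0732,"aperture":10},{"yaw":0.0732,"aperture":10}]'

```text
t: 5.05
tcp_pos: [573.6, 250.1, 92.9]
ee_rot: [0.552, 0.834, -0.001, 0.001]
wrist_force: [-0.8, -8.3, 0.3]
grip_width: 13.3
grasp_force: 41.3
```

```bash
python3 -c "
from h import *
tool([573.7,251.6,90])"
```

```text
t 5.05 d [1.3 0.6 2.9] yaxis ang 23.02
```

To row units: -110 mm / 500 = -0.22, -80 mm / 500 = -0.16.

>>> run_rows --offsets '[{"aperture":40},{"aperture":40},{"aperture":40},{"z":-0.08,"aperture":40},{"z":-0.16,"aperture":40},{"z":-0.22,"aperture":60},{"z":-0.22,"aperture":85},{"z":-0.22,"aperture":85}]'

```text
t: 5.85
tcp_pos: [574.0, 252.5, 203.4]
ee_rot: [0.552, 0.834, 0.001, 0.001]
wrist_force: [-0.8, -0.1, -1.6]
grip_width: 81.0
grasp_force: 0.0
```

```bash
python3 -c "
from h import *
tool([538.8,-5,160])"
```

```text
t 5.85 d [-223.1 -133.3   43.2] yaxis ang 23.05
```

>>> run_rows --offsets '[{"yaw":-0.0477,"aperture":85},{"yaw":-0.0955,"aperture":85},{"yaw":-0.1432,"aperture":85},{"yaw":-0.191,"aperture":85},{"yaw":-0.2387,"aperture":85},{"yaw":-0.2865,"aperture":85},{"yaw":-0.3342,"aperture":85},{"yaw":-0.382,"aperture":85}]'

```text
t: 6.65
tcp_pos: [572.3, 252.0, 200.1]
ee_rot: [-0.019, 1.0, -0.0, -0.002]
wrist_force: [1.2, 0.2, -0.4]
grip_width: 85.2
grasp_force: 0.0
```

```bash
python3 -c "
from h import *
tool([538.8,-5,160])"
```

```text
t 6.65 d [  43.  -255.5   40.3] yaxis ang 92.15
```

To row units: -255.5 mm / 500 = -0.511, -225 mm / 500 = -0.45, -0.12 rad / 3.1416 = -0.0382.

>>> run_rows --offsets '[{"x":0.016,"y":-0.09,"z":0.014,"yaw":-0.0318,"aperture":85},{"x":0.032,"y":-0.18,"z":0.028,"yaw":-0.0382,"aperture":85},{"x":0.048,"y":-0.27,"z":0.042,"yaw":-0.0382,"aperture":85},{"x":0.064,"y":-0.36,"z":0.056,"yaw":-0.0382,"aperture":85},{"x":0.08,"y":-0.45,"z":0.07,"yaw":-0.0382,"aperture":85},{"x":0.086,"y":-0.511,"z":0.08,"yaw":-0.0382,"aperture":85},{"x":0.086,"y":-0.511,"z":0.08,"yaw":-0.0382,"aperture":85},{"x":0.086,"y":-0.511,"z":0.08,"yaw":-0.0382,"aperture":85}]'

```text
t: 7.45
tcp_pos: [537.6, -4.7, 160.9]
ee_rot: [-0.075, 0.997, 0.001, -0.001]
wrist_force: [-0.2, -0.3, -0.4]
grip_width: 85.0
grasp_force: 0.0
```

```bash
python3 -c "
from h import *
tool([538.8,-5,22])
a=robot.camera('top')[225:335,140:345,::-1]
cv2.imwrite('pics/d.png',cv2.resize(a,None,fx=3.9,fy=3.9,interpolation=cv2.INTER_CUBIC))"
```

```text
t 7.45 d [ -1.5  -0.6 138.9] yaxis ang 98.55
```

View pics/d.png

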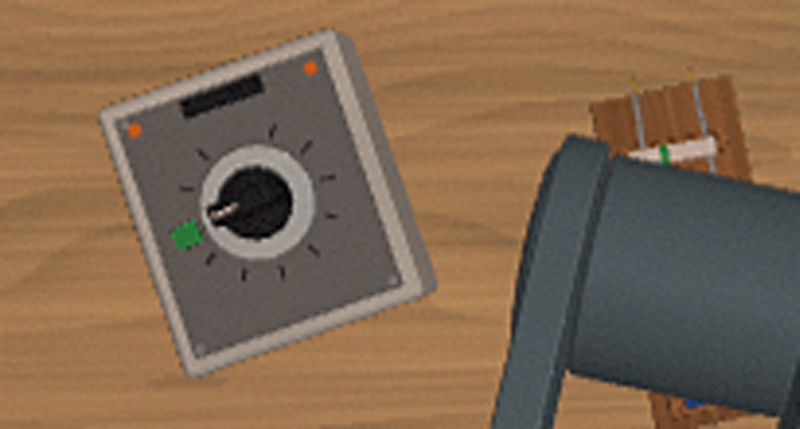

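Run:
```python
from h import *
f=lambda u,v:((u+.5)/3.9-.5+140,(v+.5)/3.9-.5+225)
c=unp("top",f(258,202),78);a=unp("top",f(210,216),114);b=unp("top",f(186,235),73);e=unp("top",f(237,206.5),114)
A=lambda p,q=c:np.degrees(np.arctan2(*(p-q)[1::-1])).round(1)
print(c,a,b,e,A(a),A(b),A(a,e),A(e))
```

```text
[573.3 250.5  78. ] [566.  269.7 114. ] [554.9 294.2  73. ] [571.  254.3 114. ] 110.8 112.8 108.0 121.2
```

To row units: 138 mm / 500 = 0.276, 115 mm / 500 = 0.23.

>>> run_rows --offsets '[{"x":-0.002,"y":-0.001,"z":0.08,"aperture":85},{"x":-0.002,"y":-0.001,"z":0.16,"aperture":85},{"x":-0.002,"y":-0.001,"z":0.23,"aperture":85},{"x":-0.002,"y":-0.001,"z":0.276,"aperture":85},{"x":-0.002,"y":-0.001,"z":0.276,"aperture":85},{"x":-0.002,"y":-0.001,"z":0.276,"aperture":60},{"x":-0.002,"y":-0.001,"z":0.276,"aperture":50},{"x":-0.002,"y":-0.001,"z":0.276,"aperture":50}]' --grip_n 20

```text
t: 8.3
tcp_pos: [541.0, -4.9, 26.1]
ee_rot: [-0.076, 0.997, -0.0, 0.002]
wrist_force: [0.0, -0.4, -0.6]
grip_width: 49.8
grasp_force: 0.0
```

```bash
python3 -c "
from h import *
tool([538.8,-5,22])"
```

```text
t 8.3 d [2.2 0.2 4.1] yaxis ang 98.7
```

>>> run_rows --offsets '[{"aperture":47},{"aperture":45},{"aperture":43},{"aperture":42},{"aperture":41},{"aperture":41},{"aperture":41},{"aperture":41}]' --grip_n 20

```text
t: 9.1
tcp_pos: [540.8, -5.5, 25.8]
ee_rot: [-0.076, 0.997, -0.001, 0.001]
wrist_force: [-0.8, -0.5, 7.7]
grip_width: 41.0
grasp_force: 6.0
```

```bash
python3 -c "
from h import *
tool([538.8,-5,22])"
```

```text
t 9.1 d [1.9 0.8 3.8] yaxis ang 98.67
```

To row units: -50 mm / 500 = -0.1, -46 mm / 500 = -0.092.

>>> run_rows --offsets '[{"z":-0.006,"aperture":41},{"z":-0.016,"aperture":41},{"z":-0.032,"aperture":41},{"z":-0.052,"aperture":41},{"z":-0.072,"aperture":41},{"z":-0.092,"aperture":41},{"z":-0.1,"aperture":41},{"z":-0.1,"aperture":41}]' --grip_n 20

```text
t: 9.9
tcp_pos: [540.2, -5.1, 75.4]
ee_rot: [-0.076, 0.997, -0.0, 0.001]
wrist_force: [-0.1, 0.4, -2.0]
grip_width: 41.2
grasp_force: 4.3
```

```bash
python3 -c "
from h import *
tool([484,-291,75])
a=robot.camera('scene')[170:290,290:400,::-1]
cv2.imwrite('pics/l.png',cv2.resize(a,None,fx=5,fy=5,interpolation=cv2.INTER_CUBIC))"
```

```text
t 9.9 d [  98.6 -274.1    0.4] yaxis ang 98.66
```

View pics/l.png

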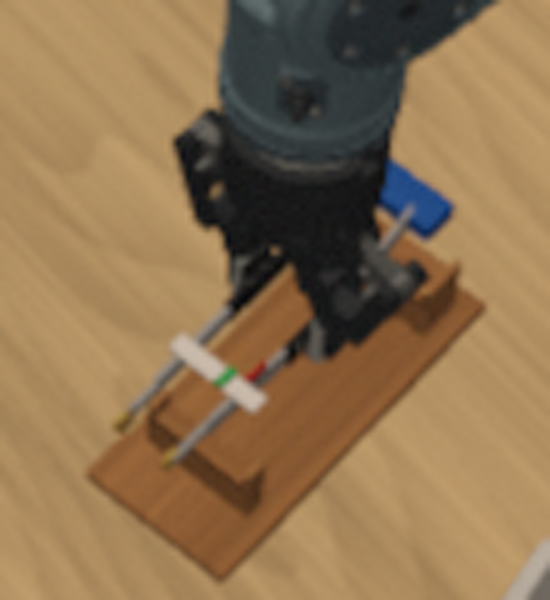

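>>> run_rows --offsets '[{"aperture":40},{"aperture":39},{"aperture":38},{"aperture":37},{"aperture":36},{"aperture":35},{"aperture":35},{"aperture":35}]'

```text
t: 10.75
tcp_pos: [539.5, -5.0, 74.3]
ee_rot: [-0.076, 0.997, -0.0, 0.0]
wrist_force: [-0.4, 0.0, -0.9]
grip_width: 34.8
grasp_force: 5.7
```

>>> run_rows --offsets '[{"x":0.01,"y":-0.028,"aperture":35},{"x":0.03,"y":-0.084,"aperture":35},{"x":0.058,"y":-0.164,"aperture":35},{"x":0.088,"y":-0.244,"aperture":35},{"x":0.116,"y":-0.324,"aperture":35},{"x":0.144,"y":-0.4,"aperture":35},{"x":0.172,"y":-0.48,"aperture":35},{"x":0.186,"y":-0.516,"aperture":35}]'

```text
t: 11.55
tcp_pos: [485.3, -278.6, 74.7]
ee_rot: [-0.074, 0.997, -0.001, 0.0]
wrist_force: [0.9, 0.1, 0.1]
grip_width: 34.9
grasp_force: 5.7
```

>>> run_rows --offsets '[{"x":0.006,"y":-0.02,"aperture":35},{"x":0.01,"y":-0.032,"aperture":35},{"x":0.01,"y":-0.032,"aperture":35},{"x":0.01,"y":-0.032,"aperture":35}]'

```text
t: 11.95
tcp_pos: [484.0, -289.5, 74.1]
ee_rot: [-0.076, 0.997, 0.0, -0.0]
wrist_force: [-0.1, 0.2, -1.5]
grip_width: 35.3
grasp_force: 5.7
```

```bash
python3 -c "
from h import *
tool([484,-291,75])
a=robot.camera('scene')[130:250,230:350,::-1]
cv2.imwrite('pics/m.png',cv2.resize(a,None,fx=5,fy=5,interpolation=cv2.INTER_CUBIC))
a=robot.camera('top')[220:340,380:500,::-1]
cv2.imwrite('pics/mt.png',cv2.resize(a,None,fx=5,fy=5,interpolation=cv2.INTER_CUBIC))"
```

```text
t 11.95 d [ 0.2 -1.5 -0.9] yaxis ang 98.72
```

View pics/mt.png

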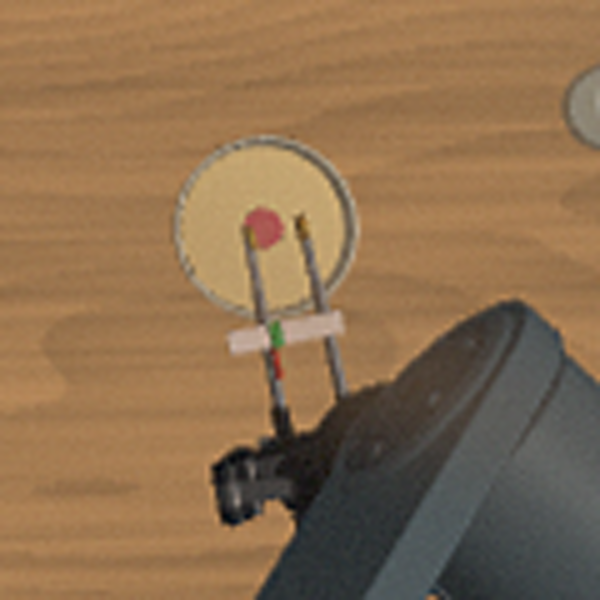

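Run:
```python
from h import *
f=lambda u,v:((u+.5)/5-.5+380,(v+.5)/5-.5+220)
t=[unp("top",f(*p),92.5) for p in[(250,237),(303,226)]];d=unp("top",f(266,226),12)
print(t,np.mean(t,0),d)
s=robot.read_state();print(R.from_quat(s["ee_rot"]).inv().apply(d-np.mean(t,0)))
# gauge: axis dir and pointer offset
g=[unp("top",f(*p),107)for p in[(232,343),(343,321),(275,350),(278,345)]]
u=(g[1]-g[0])/np.linalg.norm(g[1]-g[0]);print(g,np.degrees(np.arctan2(u[1],u[0])),"ptr->band",(g[3]-g[2])@u)
```

```text
[array([ 582.5, -259.7,   92.5]), array([ 586.9, -283.9,   92.5])] [ 584.7 -271.8   92.5] [ 588.3 -286.2   12. ]
[ -1.38105116 -14.8190196   80.49260435]
[array([ 535.3, -246.6,  107. ]), array([ 543.9, -296.5,  107. ]), array([ 531.8, -265.7,  107. ]), array([ 533.9, -267.1,  107. ])] -80.2214380644565 ptr->band 1.7363257651041284
```

To row units: 53 mm / 500 = 0.106, -12.5 mm / 500 = -0.025.

>>> run_rows --offsets '[{"y":-0.008,"z":0.01,"aperture":35},{"x":-0.002,"y":-0.016,"z":0.03,"aperture":34.7},{"x":-0.002,"y":-0.024,"z":0.054,"aperture":34.4},{"x":-0.002,"y":-0.025,"z":0.078,"aperture":34},{"x":-0.002,"y":-0.025,"z":0.098,"aperture":33.7},{"x":-0.002,"y":-0.025,"z":0.106,"aperture":33.5},{"x":-0.002,"y":-0.025,"z":0.106,"aperture":33.5},{"x":-0.002,"y":-0.025,"z":0.106,"aperture":33.5}]'

```text
t: 12.85
tcp_pos: [486.9, -302.8, 21.4]
ee_rot: [-0.076, 0.997, -0.0, 0.0]
wrist_force: [0.5, 0.3, -1.0]
grip_width: 33.7
grasp_force: 6.1
```

```bash
python3 -c "
from h import *
tool([484,-302,20])
a=robot.camera('scene')[150:220,235:305,::-1]
b=robot.camera('top')[240:310,400:470,::-1]
c=np.hstack([cv2.resize(x,(400,400),interpolation=cv2.INTER_CUBIC) for x in (a,b)])
cv2.imwrite('pics/n.png',c)"
```

```text
t 12.85 d [2.7 1.3 1.4] yaxis ang 98.67
```

View pics/n.png

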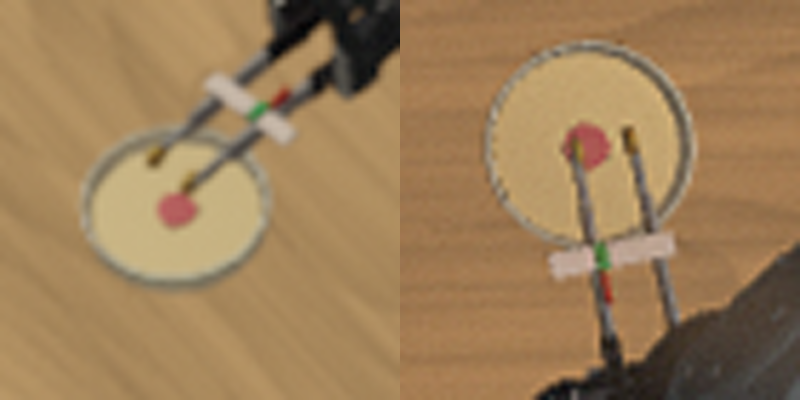

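Run:
```python
from h import *
k=400/70
ft=lambda u,v:((u-400+.5)/k-.5+400,(v+.5)/k-.5+240)
fs=lambda u,v:((u+.5)/k-.5+235,(v+.5)/k-.5+150)
r=R.from_quat(robot.read_state()["ee_rot"]); 
T=lambda p:unp("top",ft(*p),p[2]) if len(p)>2 else 0
def rep(n,f,tips,dish,gauge,ptr,band):
    U=lambda p,z:unp(n,f(*p),z)
    m=(U(tips[0],39)+U(tips[1],39))/2; d=U(dish,13)
    print(n,"tipmid",m,"dish",d,"move tool",r.inv().apply(d-m).round(1))
    a,b=U(gauge[0],54),U(gauge[1],54);u=(b-a)/np.linalg.norm(b-a)
    print(np.linalg.norm(b-a),"axis",np.degrees(np.arctan2(u[1],u[0])),"ptr->band",(U(band,54)-U(ptr,54))@u)
rep("top",ft,[(576,148),(630,138)],(591,144),[(551,267),(674,244)],(604,275),(602,257))
rep("scene",fs,[(157,157),(190,183)],(175,208),[(293,135),(208,80)],(273,105),(258,111))
```

```text
top tipmid [ 588.3 -285.3   39. ] dish [ 588.3 -286.5   13. ] move tool [ 0.2 -1.2 26. ]
51.45755532475287 axis -80.83056101477824 ptr->band 0.6856136047922441
scene tipmid [ 587.9 -285.    39. ] dish [ 590.4 -283.8   13. ] move tool [-2.6  0.8 26. ]
51.419840528729765 axis -76.50426671920418 ptr->band 3.2088780965357078
```

Create gap.py:
```python
from h import *
y=R.from_quat(robot.read_state()["ee_rot"]).as_matrix()[:,1]
for n,(r0,r1,c0,c1) in dict(top=(270,300,415,455),scene=(155,180,265,295)).items():
    o=[]
    im=np.mean([robot.camera(n).astype(float) for _ in range(2)],0)
    for ch in(0,1):
        a=im[r0:r1,c0:c1]; w=a[...,ch]-np.max(np.delete(a,ch,2),2)-(30 if ch else 60); w[w<0]=0
        v,u=np.mgrid[r0:r1,c0:c1]; uv=((u*w).sum()/w.sum(),(v*w).sum()/w.sum()); o.append(unp(n,uv,54)); print(n,ch,np.round(uv,1),(w>0).sum())
    print("red y - green y",(o[0]-o[1])@y)
```

```bash
python3 gap.py
```

```text
top 0 [436. 290.] 6
top 1 [435.2 285. ] 6
red y - green y 0.410035568636941
scene 0 [283.5 166.4] 4
scene 1 [279.6 168.8] 4
red y - green y 1.9297169017597475
```

```bash
sed -i 's/(30 if ch else 60)/(12 if ch else 40)/' gap.py; python3 gap.py
```

Run:
```python
from cell import robot
a=robot.camera("top").astype(int)[280:294,428:444]; print((a[...,0]-a[...,1:].max(2))); print(a[...,1]-a[...,[0,2]].max(2))
a=robot.camera("scene").astype(int)[160:175,273:290]; print((a[...,0]-a[...,1:].max(2))); print(a[...,1]-a[...,[0,2]].max(2))
```

```text
top 0 [432.3 292.3] 258
top 1 [435.  284.6] 10
red y - green y 9.389048470175114
scene 0 [283.6 166.4] 9
scene 1 [279.7 168.8] 6
red y - green y 1.7457857848327005
[[ 33  31  33  27  19  11  28  33  32  32  28  29  17  19  13  17]
 [ 22  26  32  30  19  16  26  32  28  23  18  19  20  18  23  25]
 [ 15  16  20  21  17  19  -5  -4  23  22  24  25  24  23  24  25]
 [ 28  23  19  21  24  11 -35 -40  30  27  26  26  26  25  24  26]
 [ 28  24  24  23  27  17 -42 -47  13  30  27  25  25  23  23  25]
 [ 25  24  26  27  28  30 -14 -44 -12  30  22  24  24  25  30  33]
 [ 24  24  23  23  27  30 -17 -53 -22  32  29  33  35  36  38  39]
 [ 23  23  24  25  33  20   5   8   7  40  40  40  40  41  39  46]
 [ 29  33  39  37  41  25  20  59  53  41  40  40  39  37  40  42]
 [ 35  38  38  38  43  25   7  71  76  37  37  38  36  39  41  37]
 [ 38  38  38  41  39  33   8  54  78  37  36  37  40  37  37  39]
 [ 41  41  42  39  42  40   8  27  93  39  39  40  40  36  40  40]
 [ 40  39  39  39  40  43   7  26  94  37  40  39  37  42  40  39]
 [ 43  40  39  40  41  44  19   6  51  40  41  41  40  39  40  41
[... 2373 characters left out ...]
-15 -14 -16 -26 -32 -33 -33 -34 -39 -53 -44 -26 -11  -5  -4]
 [-14 -15 -15 -15 -18 -23 -30 -32 -34 -39 -62 -85 -54 -18  -6  -5  -6]
 [-12 -16 -16 -15 -15 -16 -15 -12 -20 -52 -84 -65 -27 -11  -4 -15 -24]
 [-12 -21 -20 -17 -15 -11  12  55  37 -35 -53 -23 -10  -8 -21 -28 -32]
 [-24 -31 -29 -22 -15   8  52  64  18 -14 -17  -6 -11 -22 -31 -33 -33]
 [-30 -33 -33 -32 -22  12  44  13 -10 -15 -13 -14 -23 -32 -33 -33 -34]
 [-32 -33 -33 -33 -31 -17   1 -11 -15 -15 -15 -16 -23 -30 -33 -33 -34]
 [-28 -31 -32 -31 -23 -14 -10 -12 -14 -15 -15 -15 -17 -23 -31 -33 -33]
 [-17 -22 -27 -21  -9  -4  -3 -11 -20 -17 -15 -15 -15 -17 -29 -32 -34]
 [ -8 -11 -14 -10  -5  -5 -10 -23 -32 -28 -18 -16 -17 -23 -31 -33 -34]]
```

>>> run_rows --offsets '[{"aperture":33.2},{"aperture":33},{"aperture":33},{"aperture":33},{"aperture":33},{"aperture":33},{"aperture":33},{"aperture":33}]'

```text
t: 14.25
tcp_pos: [486.8, -302.8, 21.3]
ee_rot: [-0.076, 0.997, 0.0, -0.0]
wrist_force: [0.9, -0.3, -1.3]
grip_width: 33.1
grasp_force: 6.2
```

```bash
sed -i 's/(12 if ch else 40)/(12 if ch else 50)/' gap.py; python3 gap.py
python3 -c "
from h import *
c=np.hstack([cv2.resize(x,(400,400),interpolation=cv2.INTER_CUBIC) for x in (robot.camera('scene')[150:200,255:305,::-1],robot.camera('top')[255:305,410:460,::-1])])
cv2.imwrite('pics/o.png',c)"
```

```text
top 0 [435.8 290.5] 9
top 1 [434.7 284.5] 9
red y - green y 0.1315884392853197
scene 0 [283.6 166.4] 9
scene 1 [279.8 169. ] 8
red y - green y 1.167270919827907
```

View pics/o.png

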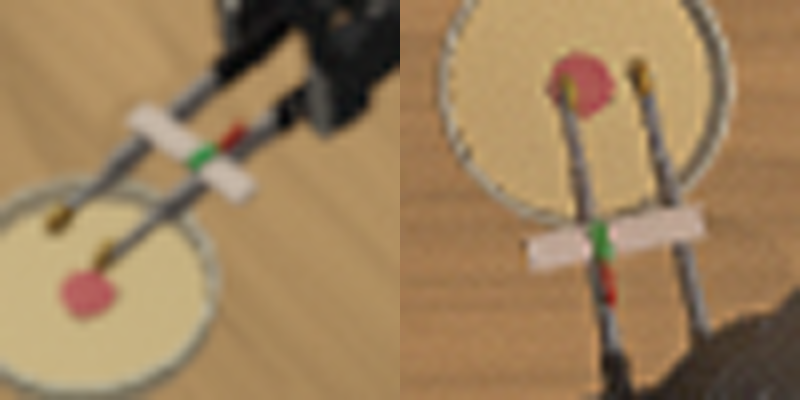

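In both views the red pointer lines up with the green band (top 600,240; scene 202,156), and the tips are above the pink sample. I'm handing the job in now.

```bash
python3 -c "
from cell import robot
print(robot.job_done())"
```

```text
the job is handed in; nothing more can be done
None
```

I set the dial to within about 3° of its mark and handed the job in with the tweezers held level over the middle of the dish, tips about 2.5 cm above its rim. By camera the red pointer is within about 1 mm of the band's middle, and the dish, bottles and beaker were not touched; no verdict came back.

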